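# Put the drained colour-coded chopping boards away in their own slots

### The arm

A 6-joint arm with a two-finger parallel gripper is mounted at the origin on a cart in front of the work surface, level with it; the furniture and walls round the work are solid. World frame = base frame: x ahead of the robot, y to its left, z up, the work surface at z = 0. Lengths are in m, angles in rad, forces in N, time in s.
With the tool pointing down it reaches from about 0.3 to 1 m from the base axis. Payload 5.1 kg.
Tool frame: the origin (TCP) lies at the very end of the fingers, on their centre line; the grasp point (between the pads) lies 19 mm behind it; z points along the fingers, y is the line along which they close (so a half turn about z gives the same grasp; the last joint's range is limited). The gripper opens to 95 mm and grips with 3 to 60 N. Pads are 20 mm wide; open, the fingers measure 119 mm over their backs; the gripper's body (75 mm by 180 mm) begins 59 mm behind the grasp point.
Start: joints at [-1.368, 0.124, 1.65, -0, 1.367, -0.083], TCP at [0.183, -0.624, 0.215] pointing down, gripper open.
Joint ranges: [-2.61, 2.61], [-1.02, 2.33], [0.03, 2.71], [-1.35, 4.49], [0.32, 2.68], [-2.91, 2.91]. Speed limits (rad/s): [2.57, 2.57, 3.14, 3.14, 3.14, 3.14].

### API

Orientations are given as a rotation vector (axis times angle).
In Python, from cell import robot gives the robot as it stands.
- The arm moves only by the tool apply_moves, never from a script. Its argument "deltas" is a list of rows, each a list of 6 numbers: the shift along the tool's x, y, z in m, then the turn, a rotation vector about the tool's x, y, z in rad. A call has 1 to 10 rows; each row shifts and turns the commanded pose from where the row before left it, along the tool's axes as they then stand; what a row does not reach is not made up. A row lasts 1/12 s, in which the tool goes at most 41.7 mm and 7.16 degrees, less where a joint would pass 70% of its speed; a pose out of reach is approached as far as the arm can. A call is refused whole if a number of a shift passes 0.0417 or a number of a turn 0.125, either way. A call with a gripper value outside its range is refused whole. "grip" is the finger opening in m, from 0 to 0.0951, set as the call begins (left out, the last holds). The fingers move at their own pace and stop on an object; "grip_force" is the grip in N (left out, the last holds). Time passes only in rows, so rows that do not move let the fingers close. It gives the time, the measured TCP pose, the force, the opening and the grip force at its end, in the units of the state.
- robot.get_state(): the state, without advancing time (a new reading comes with each control period).
- robot.read_camera(name): name is "side" or "top" or "wrist"; returns (picture, depth): 384x512x3 uint8, blue, green, red; 384x512 float32, m along the optical axis (not along the pixel's ray), 0 where there is no reading.
- robot.camera_info(name): a dict with "camera_matrix" (3x3 intrinsics, pixels), "dist" ([k1, k2, p1, p2, k3] as OpenCV has them; the pictures are not rectified), "rvec" (rotation vector, rad) and "tvec" (3), from world to camera coordinates, as OpenCV has them. Camera axes: x right, y down, z forward; pixel columns grow to the right and rows downward; lengths in m; the calibration is good to about 2 mm. A picture is of the moment at which its call begins: read the wrist's pose just before it. camera_info takes no time and is no camera call; for the wrist camera it gives the pose at the moment of the call.
- robot.job_done(): hands the job in; it is judged then, once.
Trained networks look in the newest picture that a camera, given by its name, has taken for a name from the list of things; names that differ only in an ending like _2 or _b are one class to them, and where a whole thing is asked for, a point or a joint stands for the part that bears it (a point fixed in the world has none). Each returns a list of dicts, best first, with "score" (0 to 1); they miss things now and then, are a little off and sometimes report something else, mostly with a low value. They report only what shows in the picture. A call takes as long as a camera call.
- robot.outline_of(camera, target): "pixels" (384x512 bool, what is visible of it) and "location" ([column, row] in pixels, amid what is visible of it).
- robot.landmark_of(camera, target): "location" ([column, row] in pixels: a listed point, or the origin of a listed thing).
The state is a dict: "t": time; "joint_positions": joint angles; "dq": joint speeds; "effort": joint torques, N m; "eef_pos": TCP position; "orientation": TCP orientation; "contact_force": force on the tool from outside, world axes, zero at the start; "torque": the same for the moment, N m; "finger_gap": finger opening in m; "gripper_force": force on a finger pad.
Only numpy, scipy, OpenCV 4.12 (cv2) and the standard library are available. Lean on these libraries where they do the work, as an engineer would, in place of code of your own. Each camera call takes 0.05 s, during which the arm holds its last target. There are 200 camera calls.

### The job

The colour-coded chopping boards have drained. Move all four from the white draining rack to the wooden storage rack, each into the slot whose coloured liner matches it: upright with the hand slot at the top, right down on the liner and centred front to back. They are clean, so never drop one or set it down on the worktop.

Things in the scene. Friction and masses are not known exactly. Their poses are not given: they have to be found in the camera images.
- board_red: red plastic chopping board, 110 wide (its x) x 10 thick (its y) x 140 mm high (its z), 0.2 kg, loose. At the start it stands upright on edge in a slot of the draining rack. Origin: middle of its lower edge. A rounded hand slot (50 x 16 mm opening, 97 to 113 mm above the lower edge) lies below the plain 27 mm bar at its top. Between neighbouring boards there are 38 mm free
- board_yellow: yellow plastic chopping board, 110 wide (its x) x 10 thick (its y) x 140 mm high (its z), 0.2 kg, loose. At the start it stands upright on edge in a slot of the draining rack. Origin: middle of its lower edge. A rounded hand slot (50 x 16 mm opening, 97 to 113 mm above the lower edge) lies below the plain 27 mm bar at its top. Between neighbouring boards there are 38 mm free
- board_green: green plastic chopping board, 110 wide (its x) x 10 thick (its y) x 140 mm high (its z), 0.2 kg, loose. At the start it stands upright on edge in a slot of the draining rack. Origin: middle of its lower edge. A rounded hand slot (50 x 16 mm opening, 97 to 113 mm above the lower edge) lies below the plain 27 mm bar at its top. Between neighbouring boards there are 38 mm free
- board_blue: blue plastic chopping board, 110 wide (its x) x 10 thick (its y) x 140 mm high (its z), 0.2 kg, loose. At the start it stands upright on edge in a slot of the draining rack. Origin: middle of its lower edge. A rounded hand slot (50 x 16 mm opening, 97 to 113 mm above the lower edge) lies below the plain 27 mm bar at its top. Between neighbouring boards there are 38 mm free
- liner_red: red liner, fixed: a 90 x 12.5 x 3 mm strip along the floor of one slot of the storage rack, with a sloping 30 mm wide tongue at the front of the rack. Origin: middle of the slot floor, on the strip's top, 55 mm above the worktop; x runs along the slot (front to back), y across it, z up. It marks the slot for the red board
- liner_yellow: yellow liner, fixed: a 90 x 12.5 x 3 mm strip along the floor of one slot of the storage rack, with a sloping 30 mm wide tongue at the front of the rack. Origin: middle of the slot floor, on the strip's top, 55 mm above the worktop; x runs along the slot (front to back), y across it, z up. It marks the slot for the yellow board
- liner_green: green liner, fixed: a 90 x 12.5 x 3 mm strip along the floor of one slot of the storage rack, with a sloping 30 mm wide tongue at the front of the rack. Origin: middle of the slot floor, on the strip's top, 55 mm above the worktop; x runs along the slot (front to back), y across it, z up. It marks the slot for the green board
- liner_blue: blue liner, fixed: a 90 x 12.5 x 3 mm strip along the floor of one slot of the storage rack, with a sloping 30 mm wide tongue at the front of the rack. Origin: middle of the slot floor, on the strip's top, 55 mm above the worktop; x runs along the slot (front to back), y across it, z up. It marks the slot for the blue board
- drain_rack: white wire draining rack on a grey drip tray, 90 (x) x 186 (y) x 135 mm, fixed, on legs. Origin: centre of its underside, on the worktop. Four slots along x at y = -72, -24, 24, 72 mm, floor 55 mm above the worktop. Each lies between two 5 mm wire hoops, 77 mm long, 13.5 mm clear, whose tops are 80 mm above the floor; the upper 13 mm flare to a 27 mm mouth
- storage_rack: wooden storage rack with steel hoops, empty, 90 (x) x 186 (y) x 135 mm, fixed, on legs. Origin: centre of its underside, on the worktop. Four slots along x at y = -72, -24, 24, 72 mm, floor 55 mm above the worktop. Each lies between two 5 mm wire hoops, 77 mm long, 13.5 mm clear, whose tops are 80 mm above the floor; the upper 13 mm flare to a 27 mm mouth. Boards overhang the base

How it is judged:
By the outcome, as a careful person would: the job done as asked, in the order asked, and still so for the second after the job is handed in, with the robot touching nothing.
It also fails if it takes over 120 s, if anything falls off the work surface, if the arm or the gripper's body presses on something with over 40 N, if the wrist force passes 120 N, or if a joint passes its speed limit or range.

## Working session

There is one attempt and no reset: what is moved stays moved. The work goes in short steps, Python scripts to look and compute and a tool call to move; the robot and the scene stay as the last step left them, time stands still between calls to the robot, and variables do not carry over. Pictures are saved under pics/ and viewed, at most 14 in all, crops included, and the job is handed in when it is done.

Besides the shell and the picture viewer there is one more tool, called after "Request:" by a JSON object that holds its "op" and its "data". apply_moves: Moves the arm, as the interface text tells. Its arguments: {"type":"object","properties":{"deltas":{"type":"array","items":{"type":"array","items":{"type":"number"}}},"grip":{"type":"number"},"grip_force":{"type":"number"}},"required":["deltas"]}

```bash
ls; mkdir -p pics; python3 - <<'E'
from cell import robot
import cv2,numpy as np
s=robot.get_state();print(s['t'],s['eef_pos'],s['orientation'],s['finger_gap'])
ims=[]
for c in('side','top'):
    p,d=robot.read_camera(c);cv2.imwrite(f'pics/{c}0.png',p)
    i=robot.camera_info(c);print(c,i['rvec'],i['tvec'],(d>0).mean(), np.round(i['camera_matrix'],1).tolist())
    for n in('drain_rack','storage_rack','board_red','board_yellow','board_green','board_blue','liner_red','liner_yellow','liner_green','liner_blue'):
        r=robot.landmark_of(c,n);print(n,[(round(q['score'],2),np.round(q['location'],1).tolist()) for q in r[:2]])
E
```

```text
pics
0.0 [ 0.18309641 -0.62300935  0.21341657] [-3.10753007e+00 -4.47174747e-01  1.95438639e-04] 0.09520866371913886
side [ 0.4862881  -2.45662185  1.52834119] [0.56129956 0.13625809 0.76119699] 0.9800211588541666 [[416.3, 0.0, 246.5], [0.0, 416.3, 191.6], [0.0, 0.0, 1.0]]
drain_rack [(0.64, [232.7, 252.0]), (0.62, [219.0, 245.0])]
storage_rack [(0.96, [286.9, 200.7])]
board_red [(0.19, [276.5, 193.2])]
board_yellow []
board_green [(0.82, [218.6, 248.1])]
board_blue []
liner_red [(0.44, [294.7, 164.1])]
liner_yellow [(0.68, [292.3, 175.2])]
liner_green [(0.54, [284.1, 187.0])]
liner_blue [(0.58, [276.0, 193.3]), (0.43, [233.6, 249.7])]
top [ 2.28667116 -1.90118558  0.19619436] [-0.02015059  0.59227585  0.81553011] 0.9960886637369791 [[452.5, 0.0, 251.5], [0.0, 452.5, 194.0], [0.0, 0.0, 1.0]]
drain_rack [(0.84, [208.6, 199.1])]
storage_rack [(0.73, [323.6, 241.3])]
board_red [(0.74, [342.8, 241.1]), (0.56, [241.1, 197.8])]
board_yellow [(0.62, [215.8, 198.3])]
board_green [(0.94, [168.9, 192.4])]
board_blue [(0.85, [190.3, 198.4])]
liner_red [(0.67, [368.1, 246.8])]
liner_yellow [(0.57, [340.0, 239.8])]
liner_green [(0.73, [317.0, 237.7])]
liner_blue [(0.73, [289.8, 230.4]), (0.41, [216.9, 193.8])]
```

```bash
python3 - <<'E'
import cv2,numpy as np
a=cv2.imread('pics/side0.png');b=cv2.imread('pics/top0.png')
cv2.imwrite('pics/both0.png',np.vstack([cv2.resize(a[90:330,80:400],(800,600))]))
cv2.imwrite('pics/top0c.png',cv2.resize(b[60:300,110:430],(800,600)))
E
```

```text
(no output)
```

View pics/both0.png

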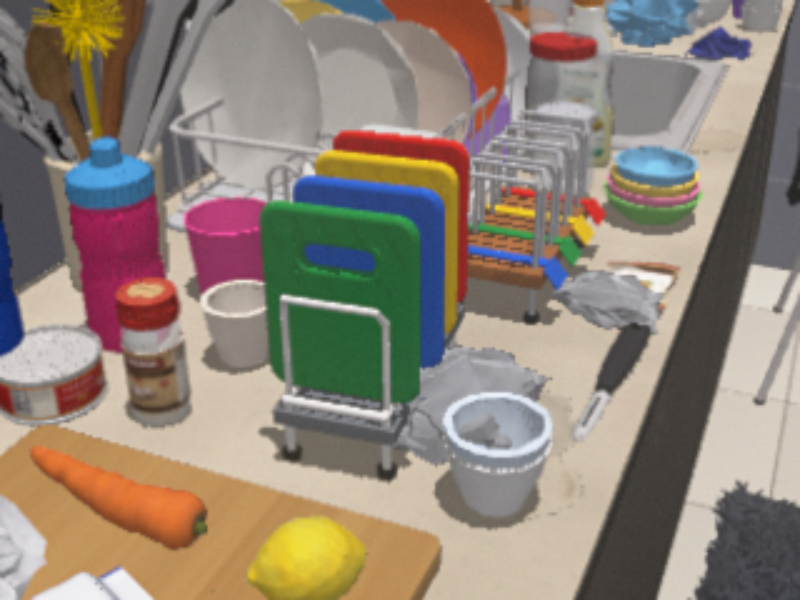

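View pics/top0c.png

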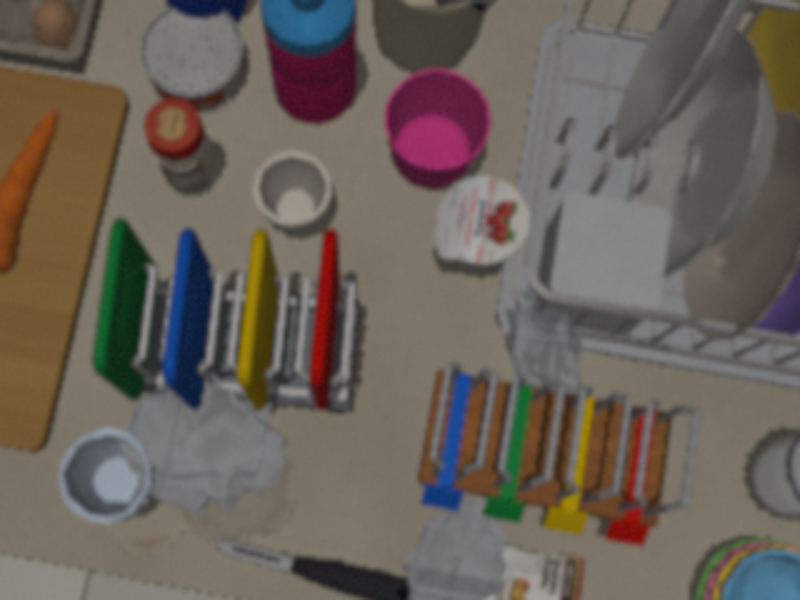

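The side view shows green, blue, yellow and red boards from front to back, with green's hand slot near (340,258). The top view shows the drain rack on the left as green, blue, yellow, red (x 120–330). The storage liners from left to right are blue, green, yellow, red (x 440–630), with the tongues towards the robot.

```bash
cat > h.py <<'E'
from cell import robot
import cv2,numpy as np
from scipy.spatial.transform import Rotation as R
C=('red','yellow','green','blue')
def cam(c):
    i=robot.camera_info(c);p,d=robot.read_camera(c)
    K,D=np.array(i['camera_matrix'],float),np.array(i['dist'],float)
    Rm=cv2.Rodrigues(np.array(i['rvec'],float))[0];t=np.array(i['tvec'],float).ravel()
    v,u=np.mgrid[:384,:512]
    n=cv2.undistortPoints(np.stack([u,v],-1).reshape(-1,1,2).astype(float),K,D).reshape(384,512,2)
    X=np.dstack([n*d[...,None],d])
    W=(X-t)@Rm   # R^T (X-t)
    W[d<=0]=np.nan
    return p,W,dict(K=K,D=D,R=Rm,t=t,n=n)
def hsvmask(p,col):
    h=cv2.cvtColor(p,cv2.COLOR_BGR2HSV);H,S,V=h[...,0].astype(int),h[...,1],h[...,2]
    lo,hi={'red':(-6,6),'yellow':(20,32),'green':(50,80),'blue':(102,122)}[col]
    H=np.where(H>174,H-180,H)
    return (H>=lo)&(H<=hi)&(S>120)&(V>60)
def ray(ci,uv,z):
    n=cv2.undistortPoints(np.array([[uv]],float),ci['K'],ci['D'])[0,0]
    d=ci['R'].T@np.array([*n,1]);o=-ci['R'].T@ci['t'];return o+d*(z-o[2])/d[2]
E
python3 - <<'E'
from h import *
W={}
for c in('top','side'):
    p,X,ci=cam(c)
    for col in C:
        for th in('board_','liner_'):
            r=robot.outline_of(c,th+col)
            for q in r[:2]:
                m=q['pixels']; m=m&hsvmask(p,col)
                P=X[m];P=P[~np.isnan(P).any(1)]
                if len(P)<10: continue
                s=f"{c} {th}{col} {q['score']:.2f} n={len(P)} "
                if th=='board_':
                    T=P[P[:,2]>np.percentile(P[:,2],98)-.006]
                else: T=P[abs(P[:,2]-.055)<.008]
                if len(T)<5: print(s,'z',np.percentile(P[:,2],[2,50,98]).round(3));continue
                m_=T.mean(0);cv=np.cov((T-m_)[:,:2].T);w,v=np.linalg.eigh(cv);a=v[:,1]*np.sign(v[0,1])
                pr=(T-m_)[:,:2]@a;mid=m_[:2]+a*(pr.max()+pr.min())/2
                print(s,'z',np.percentile(P[:,2],[2,50,98]).round(3),'nT',len(T),'mid',mid.round(4),'len',np.ptp(pr).round(3),'yaw',np.degrees(np.arctan2(a[1],a[0])).round(2), 'w',(np.sqrt(w[0]*12)).round(4))
E
```

```text
top board_red 0.92 n=490  z [0.105 0.192 0.196] nT 308 mid [0.5769 0.1073] len 0.098 yaw 5.12 w 0.0091
top liner_red 0.79 n=235  z [0.038 0.052 0.057] nT 165 mid [ 0.5198 -0.1414] len 0.088 yaw 2.71 w 0.0176
top board_yellow 0.81 n=734  z [0.079 0.186 0.195] nT 319 mid [0.5684 0.1542] len 0.097 yaw 5.01 w 0.0094
top liner_yellow 0.70 n=295  z [0.038 0.053 0.057] nT 225 mid [ 0.5245 -0.0985] len 0.097 yaw -3.36 w 0.0181
top board_green 0.96 n=279  z [0.187 0.193 0.195] nT 258 mid [0.5589 0.2487] len 0.097 yaw 5.26 w 0.0072
top liner_green 0.78 n=304  z [0.04  0.053 0.057] nT 251 mid [ 0.5245 -0.0489] len 0.096 yaw -0.94 w 0.0139
top board_blue 0.74 n=620  z [0.09  0.187 0.195] nT 282 mid [0.5594 0.2019] len 0.098 yaw 5.1 w 0.008
top liner_blue 0.66 n=365  z [0.038 0.053 0.057] nT 302 mid [ 5.232e-01 -4.000e-04] len 0.098 yaw -0.36 w 0.015
side board_red 0.84 n=619  z [0.075 0.184 0.194] nT 176 mid [0.5761 0.1106] len 0.099 yaw 5.84 w 0.0057
side liner_red 0.45 n=61  z [0.041 0.052 0.056] nT 41 mid [ 0.5184 -0.1422] len 0.085 yaw -1.73 w 0.0204
side board_yellow 0.72 n=841  z [0.071 0.182 0.195] nT 218 mid [0.5681 0.1573] len 0.101 yaw 5.58 w 0.0068
side board_green 0.75 n=3632  z [0.062 0.137 0.194] nT 310 mid [0.5561 0.2526] len 0.101 yaw 5.8 w 0.0065
side liner_green 0.52 n=99  z [0.041 0.053 0.056] nT 74 mid [ 0.5192 -0.0466] len 0.088 yaw -0.9 w 0.0186
side board_blue 0.71 n=1418  z [0.068 0.166 0.194] nT 250 mid [0.5587 0.2061] len 0.099 yaw 5.51 w 0.0059
side liner_blue 0.69 n=147  z [0.04  0.054 0.056] nT 115 mid [0.5161 0.0014] len 0.08 yaw -0.31 w 0.0189
```

```bash
cat >> h.py <<'E'
def go(x,y,z,yaw):
    """print tool-frame shift and turn from the present pose to TCP x,y,z with tool x at yaw (deg), pointing down"""
    s=robot.get_state();A=R.from_rotvec(s['orientation'])
    T=R.from_euler('z',yaw,degrees=True)*R.from_euler('x',180,degrees=True)
    print('t',round(s['t'],2),'pos',np.round(s['eef_pos'],4),'yaw',round(np.degrees(np.arctan2(*A.as_matrix()[1::-1,0])),2),'shift(now axes)',(A.inv().apply(np.array([x,y,z])-s['eef_pos'])).round(4),'(target axes)',(T.inv().apply(np.array([x,y,z])-s['eef_pos'])).round(4),'turn',(A.inv()*T).as_rotvec().round(4),
      'F',np.round(s['contact_force'],1),'gap',round(s['finger_gap'],4),'gf',round(float(np.max(s['gripper_force'])),1))
E
python3 - <<'E'
from h import *
i=robot.camera_info('wrist');Rm=cv2.Rodrigues(np.array(i['rvec'],float))[0];c=-Rm.T@np.ravel(i['tvec'])
s=robot.get_state();A=R.from_rotvec(s['orientation'])
print('cam in tool',A.inv().apply(c-s['eef_pos']),'axis',A.inv().apply(Rm[2]),'K',i['camera_matrix'][0][0])
go(.45,-.07,.4,3)
for c in('top','side'):
    p,X,ci=cam(c);m=(X[...,0]<.75)&(X[...,0]>.2)&(X[...,2]>.2)
    for y in np.arange(-.7,.5,.1):
        q=X[m&(abs(X[...,1]-y)<.05)]
        if len(q): k=q[:,2].argmax();print(c,round(y,1),len(q),q[k].round(2))
E
```

```text
cam in tool [ 0.07846301  0.00085302 -0.17066844] axis [-0.27836733  0.00114601  0.96047401] K 282.31492499087756
t 2.0 pos [ 0.1832 -0.6236  0.2146] yaw 16.37 shift(now axes) [ 0.4121 -0.456  -0.1854] (target axes) [ 0.2954 -0.5389 -0.1854] turn [0.     0.     0.2334] F [ 0.3  1.  -0.8] gap 0.0951 gf 0.0
top -0.3 500 [ 0.72 -0.3   0.24]
top -0.2 95 [ 0.74 -0.15  0.21]
top -0.0 28 [0.75 0.03 0.32]
side -0.7 476 [ 0.22 -0.7   0.33]
side -0.6 319 [ 0.2  -0.59  0.45]
side -0.4 202 [ 0.75 -0.35  0.26]
side -0.3 445 [ 0.74 -0.35  0.26]
side -0.2 54 [ 0.74 -0.15  0.21]
side -0.1 1 [ 0.2  -0.05  0.46]
side -0.0 459 [ 0.2  -0.02  0.46]
```

Request:
{"op": "apply_moves", "data": {"deltas": [[0,0,-0.04,0,0,0.047],[0,0,-0.04,0,0,0.047],[0,0,-0.04,0,0,0.047],[0,0,-0.02,0,0,0.047],[0,0,-0.02,0,0,0.046],[0.02,-0.03,0,0,0,0],[0.02,-0.03,0,0,0,0],[0.02,-0.03,0,0,0,0],[0.02,-0.03,0,0,0,0],[0.02,-0.03,0,0,0,0]], "grip": 0.034}}

```text
t: 2.93
eef_pos: [0.2758, -0.4672, 0.3747]
orientation: [3.14, 0.08, 0.0]
contact_force: [1.0, 0.5, 0.7]
finger_gap: 0.036
gripper_force: 0.0
```

Request:
{"op": "apply_moves", "data": {"deltas": [[0.028,-0.039,0,0,0,0],[0.028,-0.039,0,0,0,0],[0.028,-0.039,0,0,0,0],[0.028,-0.039,0,0,0,0],[0.028,-0.039,0,0,0,0],[0.028,-0.039,0,0,0,0],[0.028,-0.039,0,0,0,0],[0.028,-0.039,0.02,0,0,0],[0.02,-0.039,0.03,0,0,0],[0.02,-0.03,0.03,0,0,0]]}}

```text
t: 3.77
eef_pos: [0.4854, -0.13, 0.3098]
orientation: [3.139, 0.083, 0.007]
contact_force: [1.5, -0.5, 0.3]
finger_gap: 0.0342
gripper_force: 0.0
```

```bash
python3 - <<'E'
from h import *
go(.53,-.07,.26,0)
E
```

```text
t 3.77 pos [ 0.4854 -0.13    0.3098] yaw 3.03 shift(now axes) [ 0.0475 -0.0577  0.0499] (target axes) [ 0.0446 -0.06    0.0498] turn [ 0.0015 -0.0041  0.0528] F [ 1.5 -0.5  0.3] gap 0.0342 gf 0.0
```

Request:
{"op": "apply_moves", "data": {"deltas": [[0.015,-0.01,0.02,0,0,0],[0.012,-0.01,0.02,0,0,0],[0,0,0.008,0,0,0],[0,0,0,0,0,0],[0,0,0,0,0,0],[0,0,0,0,0,0]]}}

```text
t: 4.27
eef_pos: [0.5104, -0.1115, 0.2622]
orientation: [3.14, 0.08, 0.004]
contact_force: [0.1, -0.5, 1.0]
finger_gap: 0.034
gripper_force: 0.0
```

```bash
python3 - <<'E'
from h import *
go(.53,-.07,.26,0)
p,X,ci=cam('wrist');cv2.imwrite('pics/w1.png',p);np.savez('w1.npz',p=p,X=X,n=ci['n'],R=ci['R'],t=ci['t'],K=ci['K'],D=ci['D'])
E
```

```text
t 4.27 pos [ 0.5104 -0.1115  0.2622] yaw 2.9 shift(now axes) [ 0.0217 -0.0405  0.0022] (target axes) [ 0.0196 -0.0415  0.0022] turn [ 0.0011 -0.0023  0.0507] F [ 0.1 -0.5  1. ] gap 0.034 gf 0.0
```

View pics/w1.png

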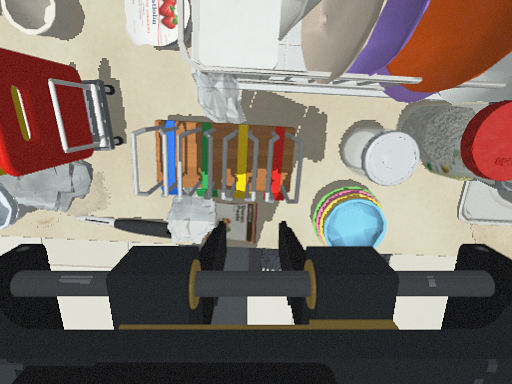

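The wrist view has the storage rack at (135–300, 118–202), with liners blue x≈170, green 206, yellow 242 and red 279. The red board is at the left (0–80, 55–170).

```bash
cat > rack.py <<'E'
from h import *
from scipy.optimize import least_squares
def fit(p,X,box):
    ok=(X[...,0]>box[0])&(X[...,0]<box[1])&(X[...,1]>box[2])&(X[...,1]<box[3])
    # liners: offsets blue 72 ... red -72 in storage y
    off=dict(blue=.072,green=.024,yellow=-.024,red=-.072);pts=[];o=[]
    for c in off:
        q=X[ok&hsvmask(p,c)&(abs(X[...,2]-.055)<.006)]
        q=q[abs(q[:,0]-np.median(q[:,0]))<.06]
        pts.append(q);o+= [off[c]]*len(q)
        print(c,len(q),'z',np.median(q[:,2]).round(4),'x',np.percentile(q[:,0],[1,99]).round(4),'y',np.median(q[:,1]).round(4))
    P=np.vstack(pts);o=np.array(o)
    f=lambda v:(-np.sin(v[0])*P[:,0]+np.cos(v[0])*P[:,1]-v[1]-o)
    r=least_squares(f,[0,-.07],loss='soft_l1',f_scale=.002);yaw,d=r.x
    print('yaw',np.degrees(yaw).round(2),'res',np.std(r.fun).round(4),[ (c,np.median(f(r.x)[o==off[c]]).round(4)) for c in off])
    a=np.array([np.cos(yaw),np.sin(yaw)])
    W=X[ok&(X[...,2]>.122)&(X[...,2]<.142)]
    print('hoop tops n',len(W),'z98',np.percentile(W[:,2],98).round(4),'along x',np.percentile(W[:,:2]@a,[1,5,50,95,99]).round(4),'along y',np.percentile(W[:,1]*a[0]-W[:,0]*a[1],[1,99]).round(4))
    B=X[ok&(abs(X[...,2]-.05)<.006)]
    print('base along x',np.percentile(B[:,:2]@a,[1,3,97,99]).round(4),'y',np.percentile(B[:,1]*a[0]-B[:,0]*a[1],[1,99]).round(4),'d',d.round(4))
    return yaw,d
E
python3 - <<'E'
from rack import *
box=(.44,.60,-.19,.05)
z=np.load('w1.npz');fit(z['p'],z['X'],box)
p,X,ci=cam('top');fit(p,X,box)
E
```

```text
blue 466 z 0.0555 x [0.478  0.5737] y -0.0037
green 401 z 0.0554 x [0.4784 0.5734] y -0.0479
yellow 718 z 0.0555 x [0.4785 0.5732] y -0.0979
red 601 z 0.0556 x [0.4784 0.5731] y -0.1467
yaw -0.28 res 0.0065 [('blue', np.float64(-0.0015)), ('green', np.float64(0.0022)), ('yellow', np.float64(0.0002)), ('red', np.float64(-0.0006))]
hoop tops n 2904 z98 0.1367 along x [0.4936 0.4962 0.5325 0.5649 0.567 ] along y [-0.162   0.0177]
base along x [0.4765 0.4825 0.5746 0.59  ] y [-0.1633  0.0183] d -0.0716
blue 288 z 0.0537 x [0.4802 0.5717] y -0.0004
green 187 z 0.054 x [0.4791 0.5707] y -0.0489
yellow 119 z 0.0526 x [0.4784 0.511 ] y -0.0965
  return _methods._mean(a, axis=axis, dtype=dtype,
  ret = ret.dtype.type(ret / rcount)
Traceback (most recent call last):
  File "rack.py", line 11, in fit
    print(c,len(q),'z',np.median(q[:,2]).round(4),'x',np.percentile(q[:,0],[1,99]).round(4),'y',np.median(q[:,1]).round(4))
                                                      ~~~~~~~~~~~~~^^^^^^^^^^^^^^^
IndexError: index -1 is out of bounds for axis 0 with size 0
```

```bash
cat > hoop.py <<'E'
from h import *
from scipy.ndimage import label
def hoops(X,box,zr=(.128,.142)):
    ok=(X[...,0]>box[0])&(X[...,0]<box[1])&(X[...,1]>box[2])&(X[...,1]<box[3])&(X[...,2]>zr[0])&(X[...,2]<zr[1])
    L,n=label(ok,np.ones((3,3)));out=[]
    for k in range(1,n+1):
        q=X[L==k]
        if len(q)<60: continue
        m=q.mean(0);w,v=np.linalg.eigh(np.cov((q-m)[:,:2].T));a=v[:,1]*np.sign(v[0,1]);s=(q-m)[:,:2]@a
        mid=m[:2]+a*(s.max()+s.min())/2
        print('hoop',len(q),'mid',mid.round(4),'len',np.ptp(s).round(3),'yaw',np.degrees(np.arctan2(a[1],a[0])).round(2),'w',np.sqrt(12*w[0]).round(4),'z',np.percentile(q[:,2],95).round(4))
E
python3 - <<'E'
from hoop import *
box=(.44,.60,-.19,.05)
z=np.load('w1.npz');hoops(z['X'],box)
p,X,ci=cam('top');print('top');hoops(X,box)
p,X,ci=cam('side');print('side');hoops(X,box)
go(.57,.18,.28,5)
E
```

```text
hoop 362 mid [0.5301 0.0128] len 0.071 yaw -0.3 w 0.0059 z 0.1361
hoop 325 mid [ 0.5301 -0.0192] len 0.072 yaw -0.03 w 0.0058 z 0.1363
hoop 345 mid [ 0.5297 -0.0351] len 0.071 yaw -0.57 w 0.0062 z 0.1363
hoop 316 mid [ 0.5298 -0.0668] len 0.073 yaw 0.21 w 0.0059 z 0.1364
hoop 332 mid [ 0.5293 -0.0828] len 0.072 yaw -0.24 w 0.0063 z 0.1364
hoop 324 mid [ 0.5293 -0.1144] len 0.072 yaw -0.16 w 0.0062 z 0.1365
hoop 320 mid [ 0.5295 -0.1305] len 0.072 yaw -0.42 w 0.0063 z 0.1366
hoop 324 mid [ 0.5292 -0.1622] len 0.071 yaw -0.07 w 0.0059 z 0.1365
top
hoop 118 mid [0.5304 0.0158] len 0.071 yaw -0.25 w 0.006 z 0.1357
hoop 118 mid [ 0.531  -0.0161] len 0.071 yaw -0.03 w 0.0059 z 0.1361
hoop 117 mid [ 0.5299 -0.0321] len 0.07 yaw -0.04 w 0.0056 z 0.136
side
hoop 63 mid [ 0.5285 -0.1597] len 0.071 yaw -0.59 w 0.0074 z 0.1353
hoop 130 mid [ 0.5287 -0.1192] len 0.071 yaw 0.58 w 0.0296 z 0.1351
hoop 139 mid [ 0.5294 -0.0711] len 0.071 yaw 0.43 w 0.0283 z 0.135
hoop 146 mid [ 0.529  -0.0233] len 0.07 yaw 1.39 w 0.0277 z 0.1349
hoop 65 mid [0.5228 0.0166] len 0.056 yaw 0.56 w 0.0057 z 0.1349
t 4.47 pos [ 0.5104 -0.1114  0.262 ] yaw 2.9 shift(now axes) [ 0.0744 -0.288  -0.0181] (target axes) [ 0.0848 -0.2851 -0.018 ] turn [ 0.001  -0.0023 -0.0366] F [-0.7 -0.1  0.3] gap 0.034 gf 0.0
```

Request:
{"op": "apply_moves", "data": {"deltas": [[0.008,-0.028,-0.005,0,0,-0.006],[0.008,-0.028,-0.005,0,0,-0.006],[0.008,-0.028,-0.005,0,0,-0.006],[0.008,-0.028,-0.005,0,0,-0.006],[0.008,-0.028,0,0,0,-0.006],[0.008,-0.028,0,0,0,-0.006],[0.008,-0.028,0,0,0,0],[0.008,-0.028,0,0,0,0],[0.008,-0.028,0,0,0,0],[0.008,-0.028,0,0,0,0]]}}

```text
t: 5.3
eef_pos: [0.5692, 0.1757, 0.2813]
orientation: [-3.138, -0.137, -0.002]
contact_force: [0.9, -0.9, -0.0]
finger_gap: 0.0339
gripper_force: 0.0
```

Request:
{"op": "apply_moves", "data": {"deltas": [[0,0,0,0,0,0],[0,0,0,0,0,0],[0,0,0,0,0,0]]}}

```text
t: 5.55
eef_pos: [0.5689, 0.174, 0.2808]
orientation: [3.138, 0.137, 0.001]
contact_force: [0.4, -0.2, -0.4]
finger_gap: 0.0339
gripper_force: 0.0
```

```bash
cat > board.py <<'E'
from hoop import *
def boards(p,X,box,cols=C,zr=(.188,.2)):
    ok=(X[...,0]>box[0])&(X[...,0]<box[1])&(X[...,1]>box[2])&(X[...,1]<box[3])&(X[...,2]>zr[0])&(X[...,2]<zr[1])
    for c in cols:
        q=X[ok&hsvmask(p,c)]
        if len(q)<40: print(c,'few',len(q));continue
        q=q[q[:,2]>np.median(q[:,2])-.004]
        m=q.mean(0);w,v=np.linalg.eigh(np.cov((q-m)[:,:2].T));a=v[:,1]*np.sign(v[0,1]);s=(q-m)[:,:2]@a
        u=(q-m)[:,:2]@np.array([-a[1],a[0]]);lo,hi=np.percentile(u,[2,98])
        mid=m[:2]+a*(s.max()+s.min())/2+np.array([-a[1],a[0]])*(lo+hi)/2
        print(c,len(q),'mid',mid.round(4),'len',np.ptp(s).round(3),'yaw',np.degrees(np.arctan2(a[1],a[0])).round(2),'w',(hi-lo).round(4),'z',np.percentile(q[:,2],95).round(4))
E
python3 - <<'E'
from board import *
go(.57,.18,.28,5)
p,X,ci=cam('wrist');cv2.imwrite('pics/w2.png',p)
box=(.46,.66,.05,.32)
boards(p,X,box);hoops(X,box)
p,X,ci=cam('top');print('top');boards(p,X,box);hoops(X,box)
E
```

```text
t 5.55 pos [0.5689 0.174  0.2808] yaw 5.02 shift(now axes) [ 0.0016 -0.0059  0.0008] (target axes) [ 0.0016 -0.0059  0.0008] turn [ 0.0004 -0.0003  0.0003] F [ 0.4 -0.2 -0.4] gap 0.0339 gf 0.0
red 942 mid [0.5782 0.1068] len 0.101 yaw 5.21 w 0.008 z 0.1964
yellow 966 mid [0.569 0.153] len 0.102 yaw 5.39 w 0.0089 z 0.1963
green 998 mid [0.5616 0.2477] len 0.098 yaw 5.44 w 0.0089 z 0.1961
blue 774 mid [0.5624 0.2008] len 0.099 yaw 6.77 w 0.0097 z 0.196
hoop 213 mid [0.5792 0.1106] len 0.105 yaw 5.04 w 0.0019 z 0.1411
hoop 250 mid [0.5616 0.2433] len 0.106 yaw 5.75 w 0.0021 z 0.1412
hoop 271 mid [0.5711 0.1373] len 0.073 yaw 5.5 w 0.0059 z 0.1364
hoop 271 mid [0.5729 0.1214] len 0.072 yaw 5.17 w 0.006 z 0.1365
hoop 269 mid [0.5623 0.2322] len 0.071 yaw 5.47 w 0.0061 z 0.1364
hoop 257 mid [0.5644 0.2166] len 0.07 yaw 5.17 w 0.005 z 0.1367
hoop 270 mid [0.5668 0.1848] len 0.071 yaw 5.6 w 0.006 z 0.1364
hoop 307 mid [0.5679 0.1688] len 0.071 yaw 4.93 w 0.0066 z 0.1366
top
red 185 mid [0.5566 0.1056] len 0.057 yaw 5.16 w 0.0092 z 0.1954
yellow few 0
green few 0
blue few 11
hoop 104 mid [0.5713 0.1389] len 0.067 yaw 5.01 w 0.0055 z 0.1355
hoop 107 mid [0.5714 0.1232] len 0.067 yaw 6.0 w 0.0054 z 0.1362
hoop 110 mid [0.5755 0.0912] len 0.071 yaw 5.18 w 0.0055 z 0.1358
```

View pics/w2.png

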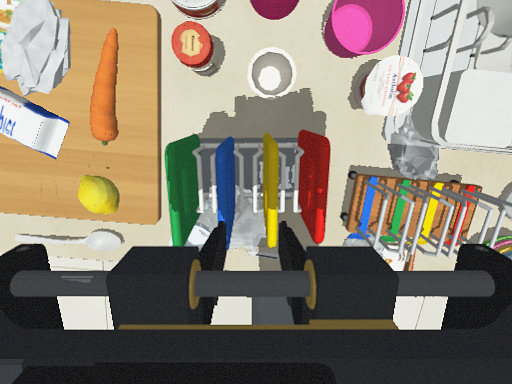

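The wrist view shows green (185), blue (225), yellow (270) and red (315) in the drain rack. Their tops sit at z≈0.196 and yaw is about 5.2°, which matches the top and side cameras. I'll take red first.

```bash
python3 -c "
from h import *
go(.577,.107,.2808,5.2)"
```

```text
t 5.65 pos [0.5689 0.1735 0.2808] yaw 4.95 shift(now axes) [ 0.0024  0.0669 -0.    ] (target axes) [ 0.0021  0.0669 -0.    ] turn [ 0.0002 -0.0004 -0.0044] F [ 0.7 -0.4 -0.4] gap 0.034 gf 0.0
```

Request:
{"op": "apply_moves", "data": {"deltas": [[0.001,0.022,0,0,0,-0.004],[0.001,0.022,0,0,0,0],[0,0.0225,0,0,0,0],[0,0,0.02,0,0,0],[0,0,0.02,0,0,0],[0,0,0.02,0,0,0],[0,0,0,0,0,0],[0,0,0,0,0,0]], "grip": 0.034}}

```text
t: 6.32
eef_pos: [0.576, 0.1074, 0.2195]
orientation: [3.138, 0.142, -0.004]
contact_force: [0.4, 0.5, 0.5]
finger_gap: 0.0342
gripper_force: 0.0
```

```bash
python3 - <<'E'
from board import *
go(.577,.107,.1625,5.2)
p,X,ci=cam('wrist');cv2.imwrite('pics/w3.png',p)
boards(p,X,(.46,.66,.05,.32),('red',))
E
```

```text
t 6.32 pos [0.576  0.1074 0.2195] yaw 5.17 shift(now axes) [0.0011 0.0005 0.057 ] (target axes) [0.001  0.0005 0.057 ] turn [ 0.0001  0.0025 -0.0005] F [0.4 0.5 0.5] gap 0.0342 gf 0.0
red 1455 mid [0.5817 0.1067] len 0.094 yaw 5.28 w 0.0087 z 0.1962
```

View pics/w3.png

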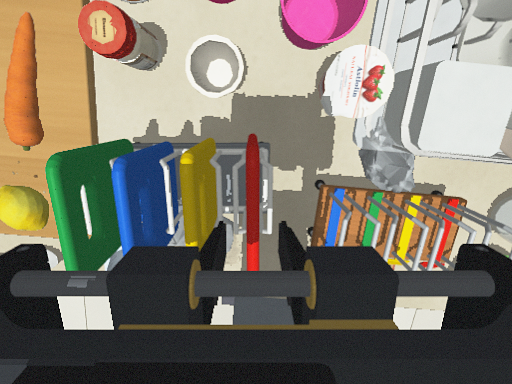

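The red board (x≈252) sits midway between the fingertips (222 and 284), so I'll descend.

Request:
{"op": "apply_moves", "data": {"deltas": [[0.001,0,0.015,0,0,0],[0,0,0.015,0,0,0],[0,0,0.015,0,0,0],[0,0,0.011,0,0,0],[0,0,0,0,0,0],[0,0,0,0,0,0]]}}

```text
t: 6.87
eef_pos: [0.5781, 0.1086, 0.1651]
orientation: [3.138, 0.144, 0.001]
contact_force: [0.8, 0.0, 0.5]
finger_gap: 0.0342
gripper_force: 0.0
```

Request:
{"op": "apply_moves", "data": {"deltas": [[0,0,0,0,0,0],[0,0,0,0,0,0],[0,0,0,0,0,0],[0,0,0,0,0,0],[0,0,0,0,0,0],[0,0,0,0,0,0]], "grip": 0.0, "grip_force": 25}}

```text
t: 7.37
eef_pos: [0.5782, 0.1084, 0.1652]
orientation: [3.138, 0.144, 0.002]
contact_force: [0.3, -0.7, 1.0]
finger_gap: 0.0098
gripper_force: 25.0
```

Request:
{"op": "apply_moves", "data": {"deltas": [[0,0,-0.01,0,0,0],[0,0,-0.015,0,0,0],[0,0,-0.02,0,0,0],[0,0,-0.02,0,0,0],[0,0,-0.02,0,0,0],[0,0,-0.02,0,0,0],[0,0,-0.025,0,0,0],[0,0,-0.025,0,0,0],[0,0,-0.015,0,0,0],[0,0,0,0,0,0]]}}

```text
t: 8.2
eef_pos: [0.5792, 0.1089, 0.3393]
orientation: [-3.138, -0.144, -0.011]
contact_force: [0.3, 0.2, -2.2]
finger_gap: 0.0092
gripper_force: 25.0
```

```bash
python3 -c "
from h import *
go(.53,-.1445,.335,-.25)"
```

```text
t 8.2 pos [0.5792 0.1089 0.3393] yaw 5.27 shift(now axes) [-0.0723  0.2478  0.0037] (target axes) [-0.0481  0.2536  0.0043] turn [-0.0006 -0.0073  0.0963] F [ 0.3  0.2 -2.2] gap 0.0092 gf 25.0
```

Request:
{"op": "apply_moves", "data": {"deltas": [[-0.006,0.02,0,0,0,0.012],[-0.006,0.025,0,0,0,0.012],[-0.006,0.028,0,0,0,0.012],[-0.006,0.028,0,0,0,0.012],[-0.006,0.028,0,0,0,0.012],[-0.006,0.028,0,0,0,0.012],[-0.006,0.028,0,0,0,0.012],[-0.006,0.028,0,0,0,0.012],[-0.006,0.025,0,0,0,0],[-0.004,0.01,0,0,0,0]]}}

```text
t: 9.03
eef_pos: [0.5285, -0.1439, 0.332]
orientation: [-3.141, 0.011, 0.006]
contact_force: [0.4, 0.3, -2.4]
finger_gap: 0.0101
gripper_force: 25.0
```

Request:
{"op": "apply_moves", "data": {"deltas": [[0,0,0,0,0,0],[0,0,0,0,0,0],[0,0,0,0,0,0]]}}

```text
t: 9.28
eef_pos: [0.5299, -0.1403, 0.3337]
orientation: [-3.14, 0.005, 0.001]
contact_force: [0.1, 1.2, -2.4]
finger_gap: 0.0101
gripper_force: 25.0
```

```bash
python3 -c "
from h import *
go(.53,-.1445,.245,-.25)"
```

```text
t 9.28 pos [ 0.5299 -0.1403  0.3337] yaw -0.19 shift(now axes) [0.0002 0.0043 0.0887] (target axes) [0.0001 0.0042 0.0887] turn [-0.0012  0.0009  0.001 ] F [ 0.1  1.2 -2.4] gap 0.0101 gf 25.0
```

Request:
{"op": "apply_moves", "data": {"deltas": [[0,0.004,0.01,0,0,0],[0,0,0.02,0,0,0],[0,0,0.02,0,0,0],[0,0,0.015,0,0,0],[0,0,0.01,0,0,0],[0,0,0,0,0,0],[0,0,0,0,0,0],[0,0,0,0,0,0]]}}

```text
t: 9.95
eef_pos: [0.5306, -0.1453, 0.2606]
orientation: [3.141, -0.006, 0.003]
contact_force: [0.0, -0.7, -1.5]
finger_gap: 0.0097
gripper_force: 25.0
```

```bash
python3 - <<'E'
from board import *
go(.53,-.1445,.168,-.25)
s=robot.get_state()['eef_pos']
out=[]
for c in('wrist','side','top'):
    p,X,ci=cam(c);cv2.imwrite(f'pics/r1{c}.png',p)
    m=hsvmask(p,'red')&(abs(X[...,0]-.53)<.08)&(abs(X[...,1]-s[1])<.03)&(X[...,2]>.145)&(X[...,2]<.32)
    q=X[m];print(c,len(q))
    if len(q)>30:
        print(' ranges',np.percentile(q,[1,50,99],axis=0).round(4).tolist())
        A=np.c_[q[:,0]-.53,q[:,2]-.2,np.ones(len(q))];print(' y=ax+bz+c',np.linalg.lstsq(A,q[:,1],rcond=None)[0].round(4))
    hoops(X,(.44,.60,-.19,.05))
E
```

```text
t 9.95 pos [ 0.5306 -0.1453  0.2606] yaw -0.21 shift(now axes) [-0.0007 -0.0008  0.0926] (target axes) [-0.0006 -0.0008  0.0926] turn [ 0.0006 -0.0017  0.0007] F [ 0.  -0.7 -1.5] gap 0.0097 gf 25.0
wrist 2611
 ranges [[0.4878, -0.1513, 0.1918], [0.5528, -0.1464, 0.2897], [0.5847, -0.1416, 0.2921]]
 y=ax+bz+c [-0.0073 -0.0013 -0.1462]
hoop 315 mid [ 0.5307 -0.0193] len 0.071 yaw 0.26 w 0.0054 z 0.1363
hoop 337 mid [ 0.5302 -0.0352] len 0.072 yaw -0.2 w 0.0058 z 0.1363
hoop 304 mid [ 0.5303 -0.0671] len 0.072 yaw 0.38 w 0.0057 z 0.1364
hoop 299 mid [ 0.5299 -0.1147] len 0.072 yaw 0.05 w 0.0061 z 0.1366
hoop 313 mid [ 0.5299 -0.1307] len 0.072 yaw -0.58 w 0.006 z 0.1364
hoop 356 mid [0.5298 0.0127] len 0.071 yaw -0.27 w 0.0057 z 0.1362
hoop 310 mid [ 0.5295 -0.083 ] len 0.071 yaw -0.37 w 0.0059 z 0.1365
hoop 313 mid [ 0.5292 -0.1624] len 0.071 yaw 0.07 w 0.0061 z 0.1366
side 2326
 ranges [[0.4761, -0.1458, 0.1545], [0.5263, -0.1412, 0.2178], [0.5819, -0.1369, 0.2884]]
 y=ax+bz+c [-0.0061  0.0014 -0.1413]
hoop 62 mid [ 0.528 -0.16 ] len 0.071 yaw -0.96 w 0.0077 z 0.1354
hoop 128 mid [ 0.
[... 158 characters left out ...]
aw 1.66 w 0.0267 z 0.1352
hoop 79 mid [0.5285 0.0167] len 0.068 yaw -0.01 w 0.0054 z 0.1351
top 363
 ranges [[0.477, -0.1426, 0.1561], [0.5054, -0.1406, 0.1922], [0.5287, -0.1398, 0.2446]]
 y=ax+bz+c [ 0.0038  0.0021 -0.1405]
hoop 117 mid [0.53   0.0159] len 0.07 yaw -0.23 w 0.0056 z 0.1358
hoop 115 mid [ 0.5293 -0.0162] len 0.07 yaw -0.57 w 0.0055 z 0.1357
hoop 117 mid [ 0.5298 -0.032 ] len 0.071 yaw -0.21 w 0.0055 z 0.1359
hoop 124 mid [ 0.53   -0.0642] len 0.072 yaw -0.12 w 0.0058 z 0.1353
hoop 115 mid [ 0.5291 -0.0801] len 0.072 yaw 0.24 w 0.0057 z 0.1363
hoop 74 mid [ 0.5138 -0.1281] len 0.041 yaw 1.22 w 0.0059 z 0.1362
hoop 64 mid [ 0.5114 -0.1121] len 0.035 yaw -3.06 w 0.0055 z 0.1365
```

View pics/r1side.png

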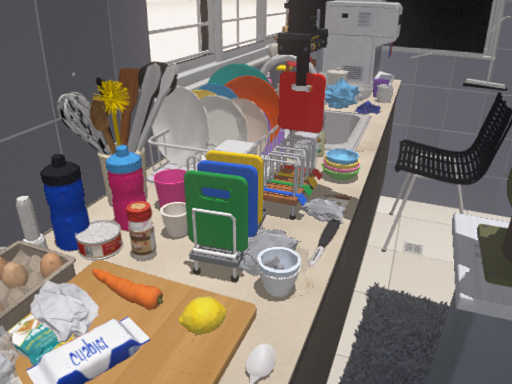

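The side view shows the red board hanging upright above the storage rack at about (303,103). The three cameras put it within about 1 mm of the slot in y, so I'll shift 1 mm and descend.

Request:
{"op": "apply_moves", "data": {"deltas": [[0,-0.001,0.015,0,0,0],[0,0,0.015,0,0,0],[0,0,0.012,0,0,0],[0,0,0.006,0,0,0],[0,0,0,0,0,0],[0,0,0,0,0,0]]}}

```text
t: 10.6
eef_pos: [0.53, -0.1444, 0.2116]
orientation: [-3.142, 0.007, 0.0]
contact_force: [-0.1, -0.0, -1.5]
finger_gap: 0.0097
gripper_force: 25.0
```

Request:
{"op": "apply_moves", "data": {"deltas": [[0,0,0.008,0,0,0],[0,0,0.01,0,0,0],[0,0,0.01,0,0,0],[0,0,0.008,0,0,0],[0,0,0,0,0,0],[0,0,0,0,0,0]]}}

```text
t: 11.1
eef_pos: [0.5293, -0.1442, 0.1742]
orientation: [-3.141, 0.007, 0.003]
contact_force: [-0.1, -0.7, -1.6]
finger_gap: 0.01
gripper_force: 25.0
```

```bash
python3 -c "
from h import *
go(.53,-.1445,.165,-.25);print(robot.get_state()['torque'])"
```

```text
t 11.1 pos [ 0.5293 -0.1442  0.1742] yaw -0.24 shift(now axes) [0.0008 0.0004 0.0092] (target axes) [0.0007 0.0003 0.0092] turn [-0.0008  0.0021  0.0002] F [-0.1 -0.7 -1.6] gap 0.01 gf 25.0
[ 0.02044846  0.01506873 -0.01383574]
```

Clean entry, with no lateral force. I'll go on down to contact.

Request:
{"op": "apply_moves", "data": {"deltas": [[0,0,0.004,0,0,0],[0,0,0.003,0,0,0],[0,0,0.0015,0,0,0],[0,0,0,0,0,0],[0,0,0,0,0,0]]}}

```text
t: 11.52
eef_pos: [0.5299, -0.1444, 0.167]
orientation: [-3.142, 0.007, -0.0]
contact_force: [0.1, 0.3, -2.0]
finger_gap: 0.0096
gripper_force: 25.0
```

Request:
{"op": "apply_moves", "data": {"deltas": [[0,0,0.0015,0,0,0],[0,0,0,0,0,0],[0,0,0,0,0,0]]}}

```text
t: 11.77
eef_pos: [0.5299, -0.1444, 0.1655]
orientation: [-3.142, 0.007, -0.0]
contact_force: [-0.8, 0.5, -2.2]
finger_gap: 0.0099
gripper_force: 25.0
```

Request:
{"op": "apply_moves", "data": {"deltas": [[0,0,0.0015,0,0,0],[0,0,0,0,0,0],[0,0,0,0,0,0]]}}

```text
t: 12.02
eef_pos: [0.5305, -0.1447, 0.1654]
orientation: [3.141, -0.007, 0.003]
contact_force: [-1.4, 0.1, 4.6]
finger_gap: 0.0102
gripper_force: 25.0
```

Seated: the force has reversed to +4.6 N at the expected height. I'll release and rise.

Request:
{"op": "apply_moves", "data": {"deltas": [[0,0,0,0,0,0],[0,0,0,0,0,0],[0,0,0,0,0,0],[0,0,0,0,0,0]], "grip": 0.034}}

```text
t: 12.35
eef_pos: [0.5298, -0.1443, 0.1636]
orientation: [-3.141, 0.007, 0.001]
contact_force: [-0.2, -0.3, 0.3]
finger_gap: 0.0305
gripper_force: 0.0
```

Request:
{"op": "apply_moves", "data": {"deltas": [[0,0,-0.01,0,0,0],[0,0,-0.02,0,0,0],[0,0,-0.025,0,0,0],[0,0,-0.025,0,0,0],[0,0,-0.02,0,0,0],[0,0,0,0,0,0],[0,0,0,0,0,0],[0,0,0,0,0,0]]}}

```text
t: 13.02
eef_pos: [0.5295, -0.1442, 0.263]
orientation: [-3.141, 0.007, 0.002]
contact_force: [-0.1, -0.1, -0.3]
finger_gap: 0.0339
gripper_force: 0.0
```

```bash
python3 - <<'E'
from board import *
go(.5685,.1545,.265,5.3)
for c in('wrist','side','top'):
    p,X,ci=cam(c);print(c)
    boards(p,X,(.44,.64,-.19,.05),('red',));boards(p,X,(.44,.66,.12,.3),('yellow','green','blue'))
    if c=='side':
        m=hsvmask(p,'red')&(abs(X[...,0]-.53)<.08)&(abs(X[...,1]+.1445)<.03);print(np.percentile(X[m],[1,50,99],axis=0).round(4).tolist())
E
```

```text
t 13.02 pos [ 0.5295 -0.1442  0.263 ] yaw -0.24 shift(now axes) [ 0.0378 -0.2989 -0.0019] (target axes) [ 0.0665 -0.2938 -0.002 ] turn [-0.0005  0.0012 -0.0967] F [-0.1 -0.1 -0.3] gap 0.0339 gf 0.0
wrist
red 1087 mid [ 0.5305 -0.1461] len 0.102 yaw -0.51 w 0.0087 z 0.1963
yellow few 0
green few 0
blue few 0
side
red 117 mid [ 0.5302 -0.1418] len 0.099 yaw 0.05 w 0.0101 z 0.1936
yellow 238 mid [0.5678 0.1571] len 0.1 yaw 5.59 w 0.0068 z 0.1948
green 311 mid [0.5568 0.252 ] len 0.1 yaw 5.61 w 0.0075 z 0.1949
blue 255 mid [0.5586 0.2056] len 0.099 yaw 5.4 w 0.0063 z 0.1947
[[0.4743, -0.1472, 0.0449], [0.5233, -0.1408, 0.1464], [0.5823, -0.1327, 0.1935]]
top
red 136 mid [ 0.5025 -0.1441] len 0.042 yaw -0.5 w 0.0091 z 0.1956
yellow 331 mid [0.5686 0.1545] len 0.101 yaw 5.2 w 0.0092 z 0.1953
green 277 mid [0.5577 0.2486] len 0.098 yaw 5.27 w 0.007 z 0.195
blue 304 mid [0.5596 0.2021] len 0.101 yaw 4.97 w 0.0082 z 0.1948
```

Red is in place at x 0.530, matching the hoops. Next is yellow.

Request:
{"op": "apply_moves", "data": {"deltas": [[0.004,-0.025,0,0,0,-0.012],[0.005,-0.03,0,0,0,-0.012],[0.005,-0.033,0,0,0,-0.012],[0.005,-0.033,0,0,0,-0.012],[0.005,-0.033,0,0,0,-0.012],[0.005,-0.033,0,0,0,-0.012],[0.005,-0.033,0,0,0,-0.012],[0.005,-0.033,0,0,0,-0.012],[0.006,-0.027,0,0,0,0],[0.006,-0.015,0,0,0,0]]}}

```text
t: 14.0
eef_pos: [0.5661, 0.1556, 0.2625]
orientation: [-3.138, -0.148, 0.004]
contact_force: [1.1, 0.3, 0.3]
finger_gap: 0.0338
gripper_force: 0.0
```

Request:
{"op": "apply_moves", "data": {"deltas": [[0,0,0,0,0,0],[0,0,0,0,0,0],[0,0,0,0,0,0]]}}

```text
t: 14.25
eef_pos: [0.5666, 0.1521, 0.263]
orientation: [3.138, 0.144, -0.003]
contact_force: [0.5, 1.3, 0.1]
finger_gap: 0.0339
gripper_force: 0.0
```

```bash
python3 - <<'E'
from board import *
go(.5685,.1552,.1645,5.3)
p,X,ci=cam('wrist');boards(p,X,(.44,.66,.12,.3),('yellow','green','blue'))
E
```

```text
t 14.25 pos [0.5666 0.1521 0.263 ] yaw 5.24 shift(now axes) [ 0.0024 -0.003   0.0985] (target axes) [ 0.0022 -0.0029  0.0985] turn [ 0.0006  0.0017 -0.001 ] F [0.5 1.3 0.1] gap 0.0339 gf 0.0
yellow 1088 mid [0.5688 0.153 ] len 0.101 yaw 5.18 w 0.0089 z 0.1962
green 1125 mid [0.5637 0.2479] len 0.094 yaw 5.54 w 0.0087 z 0.196
blue 1082 mid [0.5642 0.2012] len 0.094 yaw 5.55 w 0.0092 z 0.1961
```

Request:
{"op": "apply_moves", "data": {"deltas": [[0.002,-0.0025,0.01,0,0,0],[0,0,0.02,0,0,0],[0,0,0.02,0,0,0],[0,0,0.02,0,0,0],[0,0,0.018,0,0,0],[0,0,0.01,0,0,0],[0,0,0,0,0,0],[0,0,0,0,0,0],[0,0,0,0,0,0]]}}

```text
t: 15.05
eef_pos: [0.5695, 0.1553, 0.1673]
orientation: [-3.138, -0.143, -0.003]
contact_force: [-0.1, -0.1, 0.0]
finger_gap: 0.0341
gripper_force: 0.0
```

Request:
{"op": "apply_moves", "data": {"deltas": [[0,0,0,0,0,0],[0,0,0,0,0,0],[0,0,0,0,0,0],[0,0,0,0,0,0],[0,0,0,0,0,0],[0,0,0,0,0,0]], "grip": 0.0, "grip_force": 25}}

```text
t: 15.55
eef_pos: [0.569, 0.1553, 0.1665]
orientation: [3.138, 0.144, 0.001]
contact_force: [0.1, -0.9, 0.8]
finger_gap: 0.0102
gripper_force: 25.0
```

Request:
{"op": "apply_moves", "data": {"deltas": [[0,0,-0.01,0,0,0],[0,0,-0.015,0,0,0],[0,0,-0.02,0,0,0],[0,0,-0.02,0,0,0],[0,0,-0.02,0,0,0],[0,0,-0.02,0,0,0],[0,0,-0.025,0,0,0],[0,0,-0.025,0,0,0],[0,0,-0.015,0,0,0],[0,0,0,0,0,0]]}}

```text
t: 16.38
eef_pos: [0.5702, 0.1558, 0.341]
orientation: [-3.137, -0.144, -0.012]
contact_force: [0.8, 0.1, -1.2]
finger_gap: 0.01
gripper_force: 25.0
```

```bash
python3 -c "
from h import *
go(.53,-.0967,.335,-.25)"
```

```text
t 16.38 pos [0.5702 0.1558 0.341 ] yaw 5.26 shift(now axes) [-0.0632  0.2477  0.0053] (target axes) [-0.0391  0.2527  0.006 ] turn [-0.0012 -0.0075  0.0962] F [ 0.8  0.1 -1.2] gap 0.01 gf 25.0
```

Request:
{"op": "apply_moves", "data": {"deltas": [[-0.005,0.02,0,0,0,0.012],[-0.005,0.025,0,0,0,0.012],[-0.005,0.028,0,0,0,0.012],[-0.005,0.028,0,0,0,0.012],[-0.005,0.028,0,0,0,0.012],[-0.005,0.028,0,0,0,0.012],[-0.005,0.028,0,0,0,0.012],[-0.005,0.028,0,0,0,0.012],[-0.005,0.025,0,0,0,0],[-0.003,0.013,0,0,0,0]]}}

```text
t: 17.22
eef_pos: [0.5296, -0.0993, 0.3338]
orientation: [-3.141, 0.01, 0.005]
contact_force: [-0.6, -0.4, -0.9]
finger_gap: 0.0099
gripper_force: 25.0
```

Request:
{"op": "apply_moves", "data": {"deltas": [[0,0,0.01,0,0,0],[0,0,0.02,0,0,0],[0,0,0.02,0,0,0],[0,0,0.015,0,0,0],[0,0,0.008,0,0,0],[0,0,0,0,0,0],[0,0,0,0,0,0],[0,0,0,0,0,0]]}}

```text
t: 17.88
eef_pos: [0.5314, -0.0969, 0.264]
orientation: [3.141, -0.006, 0.002]
contact_force: [-0.3, 0.6, -1.1]
finger_gap: 0.0097
gripper_force: 25.0
```

```bash
cat > chk.py <<'E'
import sys
from board import *
def chk(col,y):
    go(.53,y,.1655,-.25);s=robot.get_state()['eef_pos']
    for c in('wrist','side','top'):
        p,X,ci=cam(c)
        m=hsvmask(p,col)&(abs(X[...,0]-.53)<.08)&(abs(X[...,1]-s[1])<.02)&(X[...,2]>.145)&(X[...,2]<.32)
        q=X[m];print(c,len(q))
        if len(q)>30:
            print(' ranges',np.percentile(q,[1,50,99],axis=0).round(4).tolist())
            A=np.c_[q[:,0]-.53,q[:,2]-.2,np.ones(len(q))];print(' y=ax+bz+c',np.linalg.lstsq(A,q[:,1],rcond=None)[0].round(4))
        hoops(X,(.44,.60,y-.025,y+.025))
chk(sys.argv[1],float(sys.argv[2]))
E
python3 chk.py yellow -.0967
```

```text
t 17.88 pos [ 0.5314 -0.0969  0.264 ] yaw -0.21 shift(now axes) [-0.0016 -0.0002  0.0985] (target axes) [-0.0014 -0.0002  0.0985] turn [ 0.0002 -0.0016  0.0008] F [-0.3  0.6 -1.1] gap 0.0097 gf 25.0
wrist 2640
 ranges [[0.4871, -0.1029, 0.1929], [0.5536, -0.098, 0.2918], [0.586, -0.0932, 0.294]]
 y=ax+bz+c [-0.0053  0.0012 -0.0981]
hoop 302 mid [ 0.5299 -0.1144] len 0.072 yaw 0.1 w 0.0061 z 0.1364
hoop 299 mid [ 0.5293 -0.0827] len 0.072 yaw -0.29 w 0.0061 z 0.1365
side 2544
 ranges [[0.4776, -0.0971, 0.1558], [0.5272, -0.0929, 0.2204], [0.5831, -0.0893, 0.2914]]
 y=ax+bz+c [-0.0067  0.0029 -0.093 ]
hoop 135 mid [ 0.5287 -0.0961] len 0.071 yaw -1.65 w 0.0566 z 0.135
top 0
hoop 75 mid [ 0.5164 -0.08  ] len 0.044 yaw 1.12 w 0.0054 z 0.1359
```

Request:
{"op": "apply_moves", "data": {"deltas": [[-0.001,0,0.015,0,0,0],[0,0,0.018,0,0,0],[0,0,0.015,0,0,0],[0,0,0.012,0,0,0],[0,0,0.012,0,0,0],[0,0,0.01,0,0,0],[0,0,0.008,0,0,0],[0,0,0,0,0,0],[0,0,0,0,0,0]]}}

```text
t: 18.78
eef_pos: [0.5298, -0.0972, 0.1727]
orientation: [-3.141, 0.007, 0.001]
contact_force: [0.0, -0.3, -1.1]
finger_gap: 0.0099
gripper_force: 25.0
```

Request:
{"op": "apply_moves", "data": {"deltas": [[0,0,0.003,0,0,0],[0,0,0.002,0,0,0],[0,0,0.001,0,0,0],[0,0,0,0,0,0],[0,0,0,0,0,0]]}}

```text
t: 19.2
eef_pos: [0.5299, -0.0973, 0.1672]
orientation: [3.141, -0.007, 0.001]
contact_force: [-1.1, 0.7, -1.9]
finger_gap: 0.0098
gripper_force: 25.0
```

Request:
{"op": "apply_moves", "data": {"deltas": [[0,0,0.0015,0,0,0],[0,0,0,0,0,0],[0,0,0,0,0,0]]}}

```text
t: 19.45
eef_pos: [0.5305, -0.0974, 0.1666]
orientation: [3.141, -0.007, 0.003]
contact_force: [-0.9, -0.2, 3.0]
finger_gap: 0.0099
gripper_force: 25.0
```

Yellow is seated. I'll release and go to blue.

Request:
{"op": "apply_moves", "data": {"deltas": [[0,0,0,0,0,0],[0,0,0,0,0,0],[0,0,0,0,0,0],[0,0,0,0,0,0],[0,0,0,0,0,0]], "grip": 0.034}}

```text
t: 19.87
eef_pos: [0.5297, -0.0972, 0.1652]
orientation: [-3.141, 0.007, 0.001]
contact_force: [0.1, 1.0, -0.5]
finger_gap: 0.0331
gripper_force: 0.0
```

Request:
{"op": "apply_moves", "data": {"deltas": [[0,0,-0.01,0,0,0],[0,0,-0.02,0,0,0],[0,0,-0.025,0,0,0],[0,0,-0.025,0,0,0],[0,0,-0.02,0,0,0],[0,0,0,0,0,0],[0,0,0,0,0,0],[0,0,0,0,0,0]]}}

```text
t: 20.53
eef_pos: [0.5294, -0.0971, 0.2646]
orientation: [-3.141, 0.007, 0.002]
contact_force: [0.0, -1.1, -0.8]
finger_gap: 0.0341
gripper_force: 0.0
```

```bash
python3 - <<'E'
from board import *
go(.5605,.203,.265,5.3)
for c in('wrist','side'):
    p,X,ci=cam(c);print(c);boards(p,X,(.44,.64,-.19,.05),('red','yellow'))
E
```

```text
t 20.53 pos [ 0.5294 -0.0971  0.2646] yaw -0.24 shift(now axes) [ 2.980e-02 -3.002e-01 -3.000e-04] (target axes) [ 0.0587 -0.2959 -0.0004] turn [-0.0004  0.0012 -0.0968] F [ 0.  -1.1 -0.8] gap 0.0341 gf 0.0
wrist
red 988 mid [ 0.5321 -0.1455] len 0.098 yaw -0.16 w 0.0082 z 0.1964
yellow 1115 mid [ 0.5305 -0.0991] len 0.101 yaw -0.28 w 0.0092 z 0.1962
side
red 113 mid [ 0.5288 -0.1417] len 0.102 yaw -0.89 w 0.0081 z 0.1935
yellow 121 mid [ 0.5279 -0.0951] len 0.098 yaw 0.3 w 0.0071 z 0.1939
```

Request:
{"op": "apply_moves", "data": {"deltas": [[0.004,-0.025,0,0,0,-0.012],[0.004,-0.03,0,0,0,-0.012],[0.004,-0.033,0,0,0,-0.012],[0.004,-0.033,0,0,0,-0.012],[0.005,-0.033,0,0,0,-0.012],[0.005,-0.033,0,0,0,-0.012],[0.005,-0.033,0,0,0,-0.012],[0.005,-0.033,0,0,0,-0.012],[0.005,-0.027,0,0,0,-0.001],[0.004,-0.017,0,0,0,0]]}}

```text
t: 21.47
eef_pos: [0.5597, 0.2041, 0.2634]
orientation: [-3.138, -0.149, 0.005]
contact_force: [-0.2, -1.0, 0.2]
finger_gap: 0.0336
gripper_force: 0.0
```

Request:
{"op": "apply_moves", "data": {"deltas": [[0,0,0,0,0,0],[0,0,0,0,0,0],[0,0,0,0,0,0]]}}

```text
t: 21.72
eef_pos: [0.5603, 0.2008, 0.2643]
orientation: [3.137, 0.145, -0.003]
contact_force: [0.6, -0.7, 0.0]
finger_gap: 0.0341
gripper_force: 0.0
```

```bash
python3 - <<'E'
from board import *
go(.5602,.2028,.1655,5.3)
p,X,ci=cam('wrist');boards(p,X,(.44,.66,.12,.3),('green','blue'))
p,X,ci=cam('side');boards(p,X,(.44,.66,.12,.3),('green','blue'))
E
```

```text
t 21.72 pos [0.5603 0.2008 0.2643] yaw 5.3 shift(now axes) [ 0.0003 -0.002   0.0988] (target axes) [ 0.0001 -0.002   0.0988] turn [0.0008 0.002  0.    ] F [ 0.6 -0.7  0. ] gap 0.0341 gf 0.0
green 1116 mid [0.56   0.2478] len 0.101 yaw 5.23 w 0.0091 z 0.1962
blue 1030 mid [0.561  0.2017] len 0.1 yaw 5.09 w 0.0087 z 0.1961
green 283 mid [0.5559 0.2521] len 0.098 yaw 6.18 w 0.0072 z 0.1948
blue 231 mid [0.5583 0.2059] len 0.099 yaw 5.84 w 0.0055 z 0.1944
```

Request:
{"op": "apply_moves", "data": {"deltas": [[0,-0.002,0.01,0,0,0],[0,0,0.02,0,0,0],[0,0,0.02,0,0,0],[0,0,0.02,0,0,0],[0,0,0.018,0,0,0],[0,0,0.01,0,0,0],[0,0,0,0,0,0],[0,0,0,0,0,0],[0,0,0,0,0,0]]}}

```text
t: 22.57
eef_pos: [0.5613, 0.2036, 0.1688]
orientation: [-3.138, -0.145, -0.003]
contact_force: [-0.4, -0.4, 0.8]
finger_gap: 0.034
gripper_force: 0.0
```

Request:
{"op": "apply_moves", "data": {"deltas": [[0,0,0,0,0,0],[0,0,0,0,0,0],[0,0,0,0,0,0],[0,0,0,0,0,0],[0,0,0,0,0,0],[0,0,0,0,0,0]], "grip": 0.0, "grip_force": 25}}

```text
t: 23.07
eef_pos: [0.5608, 0.2036, 0.168]
orientation: [3.138, 0.146, 0.001]
contact_force: [-0.1, -0.1, 1.5]
finger_gap: 0.0098
gripper_force: 25.0
```

Request:
{"op": "apply_moves", "data": {"deltas": [[0,0,-0.01,0,0,0],[0,0,-0.015,0,0,0],[0,0,-0.02,0,0,0],[0,0,-0.02,0,0,0],[0,0,-0.02,0,0,0],[0,0,-0.02,0,0,0],[0,0,-0.025,0,0,0],[0,0,-0.025,0,0,0],[0,0,-0.015,0,0,0],[0,0,0,0,0,0]]}}

```text
t: 23.9
eef_pos: [0.5619, 0.204, 0.3425]
orientation: [-3.136, -0.146, -0.012]
contact_force: [-0.5, -0.5, -1.2]
finger_gap: 0.0101
gripper_force: 25.0
```

```bash
python3 -c "
from h import *
go(.53,-.0015,.335,-.25)"
```

```text
t 23.9 pos [0.5619 0.204  0.3425] yaw 5.32 shift(now axes) [-0.0509  0.2017  0.0068] (target axes) [-0.031   0.2057  0.0075] turn [-0.0017 -0.0074  0.0972] F [-0.5 -0.5 -1.2] gap 0.0101 gf 25.0
```

Request:
{"op": "apply_moves", "data": {"deltas": [[-0.004,0.015,0,0,0,0.012],[-0.004,0.02,0,0,0,0.012],[-0.004,0.024,0,0,0,0.012],[-0.004,0.024,0,0,0,0.012],[-0.004,0.024,0,0,0,0.012],[-0.004,0.024,0,0,0,0.012],[-0.004,0.024,0,0,0,0.012],[-0.004,0.022,0,0,0,0.012],[-0.004,0.018,0,0,0,0],[-0.004,0.01,0,0,0,0]]}}

```text
t: 24.73
eef_pos: [0.5275, -0.005, 0.3346]
orientation: [3.141, -0.009, -0.007]
contact_force: [0.5, 0.1, -2.1]
finger_gap: 0.0098
gripper_force: 25.0
```

Request:
{"op": "apply_moves", "data": {"deltas": [[0,0,0.01,0,0,0],[0,0,0.02,0,0,0],[0,0,0.02,0,0,0],[0,0,0.015,0,0,0],[0,0,0.008,0,0,0],[0,0,0,0,0,0],[0,0,0,0,0,0],[0,0,0,0,0,0]]}}

```text
t: 25.4
eef_pos: [0.5295, -0.0025, 0.2653]
orientation: [3.142, -0.004, 0.002]
contact_force: [-0.0, -0.5, -1.5]
finger_gap: 0.01
gripper_force: 25.0
```

```bash
python3 chk.py blue -.0015
```

```text
t 25.4 pos [ 0.5295 -0.0025  0.2653] yaw -0.16 shift(now axes) [ 0.0003 -0.001   0.0998] (target axes) [ 0.0005 -0.001   0.0998] turn [ 0.     -0.0015  0.0016] F [-0.  -0.5 -1.5] gap 0.01 gf 25.0
wrist 2552
 ranges [[0.4842, -0.0082, 0.1961], [0.5503, -0.0035, 0.2916], [0.584, 0.0012, 0.2937]]
 y=ax+bz+c [-0.0017  0.0007 -0.0036]
hoop 301 mid [0.5304 0.0133] len 0.072 yaw -0.36 w 0.0063 z 0.1364
hoop 296 mid [ 0.5298 -0.0185] len 0.072 yaw 0.13 w 0.0057 z 0.1366
side 2904
 ranges [[0.4756, -0.0016, 0.1564], [0.5244, 0.0016, 0.2196], [0.5805, 0.0048, 0.2909]]
 y=ax+bz+c [-0.0011  0.0029  0.0015]
hoop 78 mid [ 0.5293 -0.0156] len 0.07 yaw 0.1 w 0.0054 z 0.1354
hoop 79 mid [0.5288 0.0166] len 0.069 yaw -0.25 w 0.0058 z 0.1352
top 321
 ranges [[0.475, -0.0061, 0.1605], [0.4907, 0.0018, 0.2767], [0.5168, 0.0032, 0.293]]
 y=ax+bz+c [ 0.0112 -0.0319  0.0026]
hoop 61 mid [0.5128 0.0159] len 0.036 yaw 3.4 w 0.0062 z 0.1352
```

Request:
{"op": "apply_moves", "data": {"deltas": [[0.001,-0.0015,0.015,0,0,0],[0,0,0.018,0,0,0],[0,0,0.015,0,0,0],[0,0,0.012,0,0,0],[0,0,0.012,0,0,0],[0,0,0.01,0,0,0],[0,0,0.008,0,0,0],[0,0,0,0,0,0],[0,0,0,0,0,0]]}}

```text
t: 26.3
eef_pos: [0.53, -0.0012, 0.1742]
orientation: [-3.142, 0.005, 0.001]
contact_force: [0.6, 0.1, -1.2]
finger_gap: 0.0097
gripper_force: 25.0
```

Request:
{"op": "apply_moves", "data": {"deltas": [[0,0,0.003,0,0,0],[0,0,0.002,0,0,0],[0,0,0.001,0,0,0],[0,0,0.001,0,0,0],[0,0,0,0,0,0],[0,0,0,0,0,0]]}}

```text
t: 26.8
eef_pos: [0.5304, -0.0013, 0.1683]
orientation: [3.141, -0.005, 0.001]
contact_force: [-1.5, 0.4, 2.2]
finger_gap: 0.0102
gripper_force: 25.0
```

Request:
{"op": "apply_moves", "data": {"deltas": [[0,0,0.0007,0,0,0],[0,0,0,0,0,0],[0,0,0,0,0,0]]}}

```text
t: 27.05
eef_pos: [0.5305, -0.0013, 0.1683]
orientation: [3.141, -0.005, 0.002]
contact_force: [-2.2, 0.3, 6.2]
finger_gap: 0.0096
gripper_force: 25.0
```

Request:
{"op": "apply_moves", "data": {"deltas": [[0,0,0,0,0,0],[0,0,0,0,0,0],[0,0,0,0,0,0],[0,0,0,0,0,0],[0,0,0,0,0,0]], "grip": 0.034}}

```text
t: 27.47
eef_pos: [0.53, -0.0012, 0.1665]
orientation: [-3.142, 0.005, 0.0]
contact_force: [-0.2, 1.0, -0.5]
finger_gap: 0.0328
gripper_force: 0.0
```

Request:
{"op": "apply_moves", "data": {"deltas": [[0,0,-0.01,0,0,0],[0,0,-0.02,0,0,0],[0,0,-0.025,0,0,0],[0,0,-0.025,0,0,0],[0,0,-0.02,0,0,0],[0,0,0,0,0,0],[0,0,0,0,0,0],[0,0,0,0,0,0]]}}

```text
t: 28.13
eef_pos: [0.5296, -0.0012, 0.2658]
orientation: [-3.141, 0.005, 0.002]
contact_force: [0.3, 0.1, -0.4]
finger_gap: 0.034
gripper_force: 0.0
```

```bash
python3 - <<'E'
from board import *
go(.559,.2495,.265,5.3)
for c in('wrist','side'):
    p,X,ci=cam(c);print(c);boards(p,X,(.44,.64,-.19,.05),('red','yellow','blue'))
E
```

```text
t 28.13 pos [ 0.5296 -0.0012  0.2658] yaw -0.18 shift(now axes) [ 0.0286 -0.2508  0.0008] (target axes) [ 0.0524 -0.2469  0.0008] turn [-0.0002  0.0013 -0.0957] F [ 0.3  0.1 -0.4] gap 0.034 gf 0.0
wrist
red 1244 mid [ 0.5306 -0.1446] len 0.102 yaw -0.52 w 0.0087 z 0.1964
yellow 1136 mid [ 0.5337 -0.0979] len 0.095 yaw -0.43 w 0.0092 z 0.1964
blue 1013 mid [ 0.5301 -0.0028] len 0.101 yaw -0.31 w 0.0083 z 0.1963
side
red 116 mid [ 0.5303 -0.142 ] len 0.098 yaw -0.3 w 0.0085 z 0.1937
yellow 120 mid [ 0.5287 -0.0948] len 0.099 yaw 0.43 w 0.0066 z 0.1941
blue 149 mid [0.5281 0.002 ] len 0.099 yaw 0.42 w 0.0061 z 0.1942
```

Blue is seated at x 0.530. Green is the last.

Request:
{"op": "apply_moves", "data": {"deltas": [[0.004,-0.02,0,0,0,-0.012],[0.004,-0.025,0,0,0,-0.012],[0.004,-0.027,0,0,0,-0.012],[0.004,-0.027,0,0,0,-0.012],[0.004,-0.027,0,0,0,-0.012],[0.004,-0.027,0,0,0,-0.012],[0.004,-0.027,0,0,0,-0.012],[0.004,-0.027,0,0,0,-0.012],[0.004,-0.025,0,0,0,0],[0.004,-0.015,0,0,0,0]]}}

```text
t: 29.07
eef_pos: [0.5569, 0.2494, 0.2647]
orientation: [3.138, 0.149, -0.005]
contact_force: [0.4, 0.5, -0.1]
finger_gap: 0.0341
gripper_force: 0.0
```

Request:
{"op": "apply_moves", "data": {"deltas": [[0,0,0,0,0,0],[0,0,0,0,0,0],[0,0,0,0,0,0]]}}

```text
t: 29.32
eef_pos: [0.5578, 0.2465, 0.266]
orientation: [3.137, 0.145, -0.002]
contact_force: [0.5, -0.1, 0.1]
finger_gap: 0.0339
gripper_force: 0.0
```

```bash
python3 - <<'E'
from board import *
go(.559,.2495,.1665,5.3)
p,X,ci=cam('wrist');boards(p,X,(.44,.66,.12,.3),('green',))
E
```

```text
t 29.32 pos [0.5578 0.2465 0.266 ] yaw 5.29 shift(now axes) [ 0.0016 -0.003   0.0995] (target axes) [ 0.0015 -0.0029  0.0995] turn [ 0.0009  0.0012 -0.0002] F [ 0.5 -0.1  0.1] gap 0.0339 gf 0.0
green 1012 mid [0.5597 0.2486] len 0.101 yaw 5.3 w 0.0082 z 0.1962
```

Request:
{"op": "apply_moves", "data": {"deltas": [[0.0012,-0.003,0.01,0,0,0],[0,0,0.02,0,0,0],[0,0,0.02,0,0,0],[0,0,0.02,0,0,0],[0,0,0.018,0,0,0],[0,0,0.01,0,0,0],[0,0,0,0,0,0],[0,0,0,0,0,0],[0,0,0,0,0,0]]}}

```text
t: 30.12
eef_pos: [0.5596, 0.2505, 0.1702]
orientation: [-3.138, -0.145, -0.003]
contact_force: [-0.2, -0.8, 0.1]
finger_gap: 0.0341
gripper_force: 0.0
```

Request:
{"op": "apply_moves", "data": {"deltas": [[0,0,0,0,0,0],[0,0,0,0,0,0],[0,0,0,0,0,0],[0,0,0,0,0,0],[0,0,0,0,0,0],[0,0,0,0,0,0]], "grip": 0.0, "grip_force": 25}}

```text
t: 30.62
eef_pos: [0.5591, 0.2504, 0.1693]
orientation: [3.138, 0.146, 0.001]
contact_force: [-0.7, -0.6, 1.6]
finger_gap: 0.01
gripper_force: 25.0
```

Request:
{"op": "apply_moves", "data": {"deltas": [[0,0,-0.01,0,0,0],[0,0,-0.015,0,0,0],[0,0,-0.02,0,0,0],[0,0,-0.02,0,0,0],[0,0,-0.02,0,0,0],[0,0,-0.02,0,0,0],[0,0,-0.025,0,0,0],[0,0,-0.025,0,0,0],[0,0,-0.015,0,0,0],[0,0,0,0,0,0]]}}

```text
t: 31.45
eef_pos: [0.5601, 0.251, 0.3437]
orientation: [-3.136, -0.146, -0.011]
contact_force: [0.3, -0.2, -1.7]
finger_gap: 0.0099
gripper_force: 25.0
```

```bash
python3 -c "
from h import *
go(.53,-.0492,.335,-.25)"
```

```text
t 31.45 pos [0.5601 0.251  0.3437] yaw 5.32 shift(now axes) [-0.0579  0.2961  0.0077] (target axes) [-0.0288  0.3003  0.0087] turn [-0.0023 -0.0071  0.0972] F [ 0.3 -0.2 -1.7] gap 0.0099 gf 25.0
```

Request:
{"op": "apply_moves", "data": {"deltas": [[-0.005,0.022,0,0,0,0.012],[-0.005,0.03,0,0,0,0.012],[-0.005,0.033,0,0,0,0.012],[-0.005,0.033,0,0,0,0.012],[-0.005,0.033,0,0,0,0.012],[-0.005,0.033,0,0,0,0.012],[-0.005,0.033,0,0,0,0.012],[-0.004,0.033,0,0,0,0.012],[-0.004,0.03,0,0,0,0],[-0.003,0.0175,0,0,0,0]]}}

```text
t: 32.28
eef_pos: [0.5236, -0.0513, 0.3364]
orientation: [3.141, -0.009, -0.005]
contact_force: [0.6, 0.4, -2.4]
finger_gap: 0.01
gripper_force: 25.0
```

Request:
{"op": "apply_moves", "data": {"deltas": [[0,0,0,0,0,0],[0,0,0,0,0,0]]}}

```text
t: 32.45
eef_pos: [0.5242, -0.0491, 0.3368]
orientation: [-3.14, 0.008, 0.004]
contact_force: [0.2, -0.6, -3.0]
finger_gap: 0.01
gripper_force: 25.0
```

Request:
{"op": "apply_moves", "data": {"deltas": [[0,0,0.01,0,0,0],[0,0,0.02,0,0,0],[0,0,0.02,0,0,0],[0,0,0.015,0,0,0],[0,0,0.008,0,0,0],[0,0,0,0,0,0],[0,0,0,0,0,0],[0,0,0,0,0,0]]}}

```text
t: 33.12
eef_pos: [0.5255, -0.0483, 0.2669]
orientation: [3.141, -0.004, 0.003]
contact_force: [1.1, 0.2, -2.8]
finger_gap: 0.0098
gripper_force: 25.0
```

```bash
python3 chk.py green -.0492
```

```text
t 33.12 pos [ 0.5255 -0.0483  0.2669] yaw -0.14 shift(now axes) [0.0043 0.0009 0.1014] (target axes) [0.0045 0.0009 0.1014] turn [ 0.0002 -0.0018  0.002 ] F [ 1.1  0.2 -2.8] gap 0.0098 gf 25.0
wrist 2484
 ranges [[0.4791, -0.0539, 0.1955], [0.5472, -0.0493, 0.2918], [0.5803, -0.0447, 0.2939]]
 y=ax+bz+c [-0.0035 -0.0018 -0.0491]
hoop 295 mid [ 0.5298 -0.0665] len 0.073 yaw -0.21 w 0.006 z 0.1363
hoop 301 mid [ 0.5297 -0.0347] len 0.071 yaw -0.45 w 0.0062 z 0.1364
side 2131
 ranges [[0.4723, -0.0475, 0.1692], [0.518, -0.0442, 0.2292], [0.5754, -0.0408, 0.2901]]
 y=ax+bz+c [-0.0034  0.0029 -0.0443]
top 140
 ranges [[0.4715, -0.0511, 0.2704], [0.4849, -0.0463, 0.2901], [0.4992, -0.0428, 0.2938]]
 y=ax+bz+c [ 0.0771 -0.2056 -0.0248]
```

Request:
{"op": "apply_moves", "data": {"deltas": [[0.0045,0.001,0.01,0,0,0],[0,0,0.015,0,0,0],[0,0,0.015,0,0,0],[0,0,0.015,0,0,0],[0,0,0.012,0,0,0],[0,0,0.012,0,0,0],[0,0,0.008,0,0,0],[0,0,0.003,0,0,0],[0,0,0,0,0,0],[0,0,0,0,0,0]]}}

```text
t: 34.1
eef_pos: [0.5298, -0.0498, 0.1763]
orientation: [3.141, -0.005, 0.001]
contact_force: [0.7, -0.0, -1.7]
finger_gap: 0.0096
gripper_force: 25.0
```

Request:
{"op": "apply_moves", "data": {"deltas": [[0,0,0.003,0,0,0],[0,0,0.002,0,0,0],[0,0,0.001,0,0,0],[0,0,0.001,0,0,0],[0,0,0,0,0,0],[0,0,0,0,0,0]]}}

```text
t: 34.6
eef_pos: [0.5297, -0.0498, 0.1694]
orientation: [3.141, -0.005, 0.001]
contact_force: [-0.4, -0.6, -0.8]
finger_gap: 0.0094
gripper_force: 25.0
```

Request:
{"op": "apply_moves", "data": {"deltas": [[0,0,0.001,0,0,0],[0,0,0,0,0,0],[0,0,0,0,0,0]]}}

```text
t: 34.85
eef_pos: [0.5298, -0.0498, 0.1694]
orientation: [3.141, -0.005, 0.002]
contact_force: [-2.6, 0.2, 5.3]
finger_gap: 0.0099
gripper_force: 25.0
```

Request:
{"op": "apply_moves", "data": {"deltas": [[0,0,0,0,0,0],[0,0,0,0,0,0],[0,0,0,0,0,0],[0,0,0,0,0,0],[0,0,0,0,0,0]], "grip": 0.034}}

```text
t: 35.27
eef_pos: [0.5293, -0.0497, 0.1675]
orientation: [-3.142, 0.005, 0.0]
contact_force: [-0.0, -0.9, 0.7]
finger_gap: 0.0327
gripper_force: 0.0
```

Request:
{"op": "apply_moves", "data": {"deltas": [[0,0,-0.01,0,0,0],[0,0,-0.02,0,0,0],[0,0,-0.025,0,0,0],[0,0,-0.025,0,0,0],[0,0,-0.03,0,0,0],[0,0,-0.03,0,0,0],[0,0,-0.01,0,0,0],[0,0,0,0,0,0],[0,0,0,0,0,0]]}}

```text
t: 36.02
eef_pos: [0.5294, -0.0497, 0.3176]
orientation: [3.141, -0.005, 0.001]
contact_force: [0.2, 1.3, -0.6]
finger_gap: 0.0338
gripper_force: 0.0
```

```bash
python3 - <<'E'
from board import *
go(.53,-.07,.3,0)
for c in('wrist','side'):
    p,X,ci=cam(c);print(c);boards(p,X,(.44,.64,-.19,.05));cv2.imwrite(f'pics/f{c}.png',p)
    hoops(X,(.44,.64,-.19,.05))
E
python3 -c "
import cv2,numpy as np
a=cv2.imread('pics/fside.png')[100:250,200:400];cv2.imwrite('pics/fs.png',cv2.resize(a,(800,600)))"
```

```text
t 36.02 pos [ 0.5294 -0.0497  0.3176] yaw -0.18 shift(now axes) [0.0007 0.0203 0.0176] (target axes) [0.0006 0.0203 0.0176] turn [ 0.0001 -0.0004 -0.0032] F [ 0.2  1.3 -0.6] gap 0.0338 gf 0.0
wrist
red 770 mid [ 0.5297 -0.1452] len 0.101 yaw 0.18 w 0.009 z 0.1965
yellow 750 mid [ 0.5306 -0.0986] len 0.102 yaw -0.14 w 0.0085 z 0.1964
green 720 mid [ 0.5304 -0.051 ] len 0.101 yaw -0.02 w 0.0085 z 0.1963
blue 810 mid [ 0.5299 -0.0035] len 0.102 yaw -0.05 w 0.0093 z 0.1962
hoop 115 mid [ 0.5313 -0.0083] len 0.106 yaw 0.29 w 0.0023 z 0.1413
hoop 225 mid [ 0.5313 -0.1417] len 0.105 yaw -0.21 w 0.0009 z 0.1413
hoop 220 mid [ 0.5292 -0.0189] len 0.072 yaw 0.04 w 0.0058 z 0.1365
hoop 224 mid [ 0.5293 -0.035 ] len 0.072 yaw 0.05 w 0.0062 z 0.1366
hoop 231 mid [ 0.5293 -0.0666] len 0.071 yaw 0.18 w 0.0063 z 0.1366
hoop 219 mid [ 0.529  -0.0826] len 0.072 yaw 0.01 w 0.006 z 0.1365
hoop 229 mid [ 0.5288 -0.1303] len 0.072 yaw -0.38 w 0.0064 z 0.1368
hoop 172 mid [0.5295 0.0137] len 0.07 yaw -0.18 w 0.0043 z 0.1365
hoop 102 mid [ 0.5286 -0.1158] len 0.069 yaw -0.18 w 0.0029 z 0.1368
hoop 78 mid [ 0.5181 -0.0946] len 0.076 yaw -0.18 w 0.0003 z 0.1412
side
red 118 mid [ 0.5296 -0.1416] len 0.102 yaw -0.17 w 0.0094 z 0.1936
yellow 137 mid [ 0.5276 -0.073 ] len 0.102 yaw 0.06 w 0.048 z 0.195
green 109 mid [ 0.5277 -0.0459] len 0.095 yaw 0.21 w 0.006 z 0.1945
blue 171 mid [0.5283 0.0018] len 0.099 yaw 0.4 w 0.0072 z 0.1947
hoop 356 mid [0.5284 0.0059] len 0.108 yaw 0.36 w 0.0207 z 0.1412
```

View pics/fs.png

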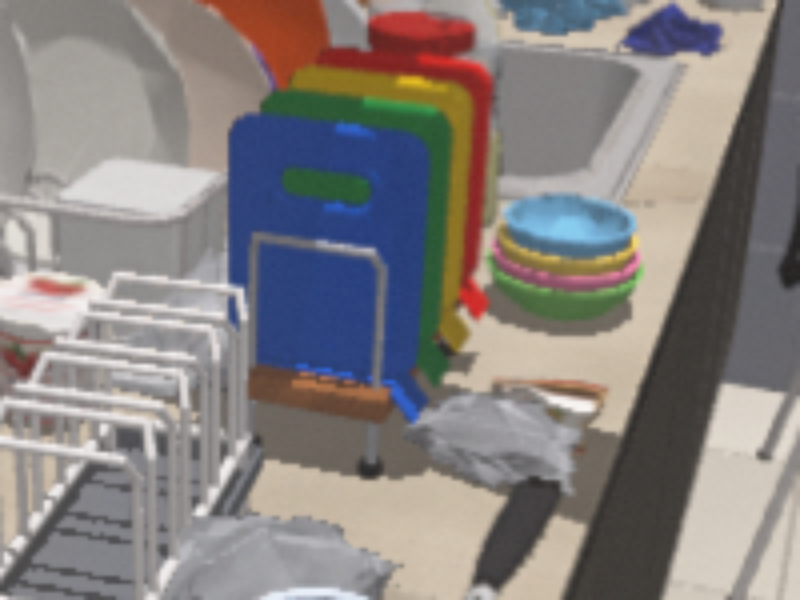

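View pics/fwrist.png

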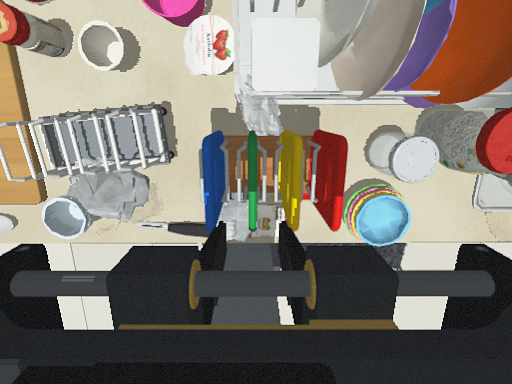

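Both views show all four boards upright and down on the matching liners: blue, green, yellow, red at x≈213, 253, 291 and 327 in the wrist view. They are centred within about 1 mm of the hoops, and the gripper is clear.

```bash
python3 -c "
from cell import robot
print(robot.job_done())"
```

```text
the job is handed in; nothing more can be done
None
```

All four boards are in the storage rack, each upright on its matching liner and centred front to back to within about 1 mm by the wrist camera; none was dropped or set on the worktop, and the job was handed in at about 36 s.

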